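# Slide the scrapped bearing casting off the balance into the bin

### The arm

A 6-joint arm with a two-finger parallel gripper is mounted at the origin on a cart in front of the work surface, level with it; the furniture and walls round the work are solid. World frame = base frame: x ahead of the robot, y to its left, z up, the work surface at z = 0. Lengths are in m, angles in degrees, forces in N, time in s.
With the tool pointing down it reaches from about 0.35 to 0.95 m from the base axis. Payload 17.4 kg.
Tool frame: the origin (TCP) lies between the finger pads; the fingertips stand 14 mm ahead of it and the grasp point (between the pads) lies 5 mm behind it; x points along the fingers, y is the direction in which the jaws open and shut, and the axes are right-handed (so a half turn about x gives the same grasp; the last joint's range is limited). The gripper opens to 93 mm and grips with 3 to 60 N. Pads are 15 mm wide; open, the fingers measure 128 mm over their backs; the gripper's body (75 mm by 188 mm) begins 65 mm behind the grasp point.
Start: joints at [67.162, 6.646, 82.598, -0, 90.757, -2.166], TCP at [0.238, 0.632, 0.233] pointing down, gripper open.
Joint ranges: [-162.19, 162.19], [-47.58, 125.68], [4.15, 143.07], [-65.23, 245.23], [0.69, 171.88], [-170.13, 170.13]. Speed limits (degrees/s): [108.29, 108.29, 127.2, 180, 180, 180].

### API

Orientations are given as a 3x3 rotation matrix whose columns are the frame's x, y, z axes.
In Python, from plant import * gives the robot as it stands.
- The arm moves only by the tool drive_tool, never from a script. Its argument "increments" is a list that holds one entry, the list of rows, each a list of 5 numbers: the shift along the tool's x, y, z in units of 250 mm (1.0 is 250 mm), then the turn about the tool's x in units of 1.5 rad (1.0 is 1.5 rad), then the finger opening in mm, from 0 to 93. A call has 1 to 20 rows; each row is the pose to reach, as a shift and turn from the pose measured when the call began, along the tool's axes at that moment; what a row does not reach only later rows make up. A row lasts 1/8 s, in which the tool goes at most 62.5 mm and 10.7 degrees, less where a joint would pass 70% of its speed; a pose out of reach is approached as far as the arm can. A call with a number of a shift or a turn outside -1 to 1 is refused whole. A call with a gripper value outside its range is refused whole. The fingers move at their own pace and stop on an object; "grip_force" is the grip in N (left out, the last holds). Time passes only in rows, so rows that repeat a pose let the fingers close. It gives the time, the measured TCP pose, the force and the opening at its end, in the units of the state.
- get_obs(): the state, without advancing time (a new reading comes with each control period).
- read_camera(name): name is "scene" or "top"; returns (picture, depth): 384x512x3 uint8, red, green, blue; 384x512 float32, m along the optical axis (not along the pixel's ray), 0 where there is no reading.
- camera_info(name): a dict with "fx", "fy", "cx", "cy" (pixels), "view" (4x4, takes a point from world to camera coordinates). Camera axes: x right, y up, looking along -z (the intrinsics and any distortion apply to the point x, -y, -z); pixel columns grow to the right and rows downward; lengths in m; the calibration is good to about 2 mm. A picture is of the moment at which its call begins. camera_info takes no time and is no camera call.
- close_job(): hands the job in, once; it reports no verdict.
The state is a dict: "clock": time; "joint_positions": joint angles; "qvel": joint speeds; "joint_torque": joint torques, N m; "tcp_pos": TCP position; "tcp_rot": TCP orientation; "contact_force": force on the tool from outside, world axes, zero at the start; "wrist_torque": the same for the moment, N m; "gripper_width": opening from 0.0 (shut) to 1.0 (fully open).
Only numpy, scipy, OpenCV 4.12 (cv2) and the standard library are available. Lean on these libraries where they do the work, as an engineer would, in place of code of your own. Each camera call takes 0.05 s, during which the arm holds its last target.

### The job

Two heavy iron bearing housings stand on the platform of the balance; the one with the red paint is scrap. Draw the blue bin up against the right-hand side of the balance, in line with the scrapped housing, then slide that housing across the platform and over the edge so that it tips into the bin. The housings are too heavy to lift, so do not pick one up; leave the other housing, the brass weight, the mug and the bottle where they stand, and leave the bin standing by the balance with the scrap inside it.

Things in the scene. Friction and masses are not known exactly. Their poses are not given: they have to be found in the camera images.
- pan_top (a point): Centre of the flat top of the balance platform, fixed, 467 (x) x 285 (y) mm, 135 mm above the bench. x runs along its length away from the robot, y to the left, z up, turned 4 degrees left of the room's axes. Its right-hand edge, over which the scrap goes, is y = -142.5 mm in this frame; its sides are upright and solid, set 11 mm back below 95 mm, down to 36 mm above the bench.
- scrap_mid (a point): The scrap: dark iron pedestal bearing housing, its round top and one foot painted red, 1.3 to 2 kg. Flat-sided foot 110 (x) x 90 (y) x 16 mm thick; above it a rounded housing 64 x 60 mm, to 70 mm over the underside. The point is on its upright centre line, 35 mm above its underside. It stands on the platform, its 110 mm side within 12 degrees of the room's x, nearer or farther than the good one.
- good_mid (a point): The good housing: the same shape and size, all dark iron with no paint, on the platform beside the scrap. Point and axes as for the scrap. It must stay where it is.
- bin: Loose open-topped blue bin, 0.9 kg, 210 (x) x 200 (y) mm over its rim and 115 mm high. It stands on two dark runners 16 mm high along its y, 110 mm apart, and slides clear over the power lead on the bench. Walls 5 mm; round the top runs a rim 10 mm thick and 12 mm high. Open inside 190 x 180 mm between the rims, floor 21 mm up. Origin centred under the runners, z up. It stands to the right of the balance.
- bin_grip (a point): Middle of the bin's rim on its -y side (the side away from the balance), 109 mm above its underside; the 10 mm thick rim here runs along the bin's x and can be pinched from above or pushed.
- brass_weight: Brass-coloured cylindrical weight with a knob, 46 mm across, 78 mm high, on the far part of the platform; origin at the centre of its underside. Leave alone.
- mug: White mug 88 mm across, 95 mm high, on the bench to the right; origin at the middle of its underside. Leave alone.
- bottle: Small oil bottle with a spout, 46 mm across, 131 mm high, on the bench to the right; origin at the centre of its underside. Leave alone.

How it is judged:
By the outcome, as a careful person would: the job done as asked, in the order asked, and still so for the second after the job is handed in, with the robot touching nothing.
It also fails if it takes over 50 s, if anything falls off the work surface, if the arm or the gripper's body presses on something with over 40 N, if the wrist force passes 120 N, or if a joint passes its speed limit or range.

## Working session

There is one attempt and no reset: what is moved stays moved. The work goes in short steps, Python scripts to look and compute and a tool call to move; the robot and the scene stay as the last step left them, time stands still between calls to the robot, and variables do not carry over. Pictures are saved under pics/ and viewed, and the job is handed in when it is done.

Besides the shell and the picture viewer there is one more tool, called after "Request:" as name(argument=value, ...), one argument or row to a line, values as JSON. drive_tool: Moves the arm, as the interface text tells. Shifts and turns lie within -1 to 1; 1 stands for 250 mm of shift or 1.5 rad of turn. Its arguments: {"type":"object","properties":{"increments":{"type":"array"},"grip_force":{"type":"number"}},"required":["increments"]}

```bash
mkdir -p pics; ls
cat > h.py <<'E'
from plant import *
import numpy as np, cv2
def grab(n,tag):
    im,d=read_camera(n); np.savez(f'{tag}.npz',im=im,d=d); cv2.imwrite(f'pics/{tag}.png',im[:,:,::-1]); return im,d
def cloud(n,d):
    c=camera_info(n); V=np.array(c['view']); u,v=np.meshgrid(np.arange(d.shape[1]),np.arange(d.shape[0]))
    P=np.stack([(u-c['cx'])/c['fx']*d,-(v-c['cy'])/c['fy']*d,-d,np.ones_like(d)],-1)
    W=P@np.linalg.inv(V).T; W[d==0]=np.nan; return W[...,:3]
E
python3 - <<'E'
from h import *
for n in("scene","top"):
    print(camera_info(n)); im,d=grab(n,n+'0'); print((d==0).mean(),d.max())
print(get_obs())
E
```

```text
pics
{'fx': 374.67111743131346, 'fy': 374.67111743131346, 'cx': 256.9256547313348, 'cy': 192.38544418919736, 'view': array([[ 0.779281  , -0.62666206,  0.00397245, -0.43133666],
       [ 0.28442638,  0.35933056,  0.88880998, -0.21882792],
       [-0.55841092, -0.69150286,  0.4582587 , -0.96206241],
       [ 0.        ,  0.        ,  0.        ,  1.        ]])}
0.003916422526041667 2.4632962
{'fx': 416.3575109753578, 'fy': 416.3575109753578, 'cx': 251.18432302959624, 'cy': 191.47981341261806, 'view': array([[-0.02108911, -0.99974556, -0.00800406, -0.03916875],
       [ 0.9966449 , -0.02165562,  0.07893023, -0.50721773],
       [-0.07908348, -0.00631264,  0.99684801, -1.4503098 ],
       [ 0.        ,  0.        ,  0.        ,  1.        ]])}
0.004058837890625 2.3814087
{'clock': 0.1, 'joint_positions': array([ 6.71627473e+01,  6.66992984e+00,  8.26350633e+01,  4.07107881e-04,
        9.07586925e+01, -2.16351550e+00]), 'qvel': array([-0.0433097 , -0.05021737, -0.13444936,  0.04561417,  0.00403686,
       -0.02937961]), 'joint_torque': array([ 1.19077180e-03, -7.22893310e+01, -6.23866653e+01,  7.80529389e-02,
        2.27689266e-02, -2.55120068e-05]), 'tcp_pos': array([0.23820877, 0.63135397, 0.23196195]), 'tcp_rot': array([[-4.37947119e-04,  3.53045697e-01,  9.35605977e-01],
       [-1.02163599e-03,  9.35605420e-01, -3.53045965e-01],
       [-9.99999382e-01, -1.11046420e-03, -4.90615083e-05]]), 'contact_force': array([ 0.3388604 , -0.2477268 , -0.37569204]), 'wrist_torque': array([ 0.01833131, -0.02323006,  0.00118668]), 'gripper_width': 0.9974032148316063}
```

View pics/scene0.png

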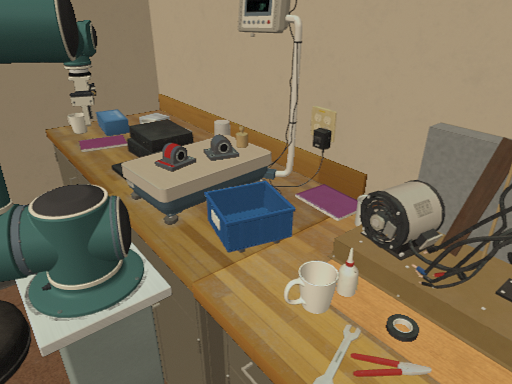

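View pics/top0.png

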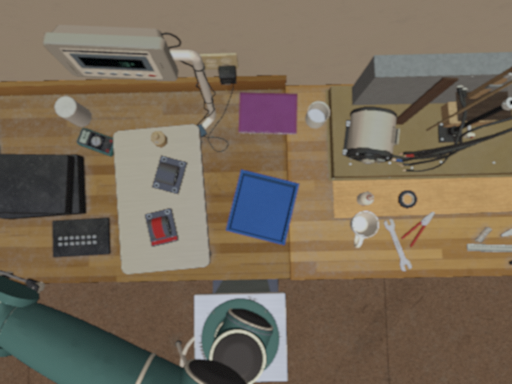

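The scrap (red) is the nearer housing, at about (162,227) in the top view. The good one is at (169,174), the weight at (159,138), the bin at (263,207), the mug at (366,224) and the bottle at (366,198). The bin is turned by roughly 10°. Next I'll measure these.

Run:
```python
from h import *
z=np.load('top0.npz'); im,d=z['im'],z['d']; W=cloud('top',d)
z2=np.load('scene0.npz'); ims,ds=z2['im'],z2['d']; Ws=cloud('scene',ds)
def rect(P,t):
    r=cv2.minAreaRect((P[:,:2]*1000).astype(np.float32)); print(t,len(P),'c',np.round(r[0],1),'sz',np.round(r[1],1),'ang',round(r[2],1),'z',np.round(np.percentile(P[:,2],[5,50,95])*1000,1)); return r
u,v=np.meshgrid(np.arange(512),np.arange(384))
def box(a,b,c,e): return (u>a)&(u<b)&(v>c)&(v<e)
# platform
m=box(105,220,115,285)&(abs(W[...,2]-.135)<.008); rect(W[m],'plat')
X=W[...,2]
for t,b in(('scrap',box(140,185,200,250)),('good',box(148,190,150,198))):
    for lo,hi in((.142,.158),(.16,.215),(.142,.215)):
        mm=b&(X>lo)&(X<hi); rect(W[mm],t+str((lo,hi)))
hsv=cv2.cvtColor(im,cv2.COLOR_RGB2HSV)
blue=(hsv[...,0]>100)&(hsv[...,0]<125)&(hsv[...,1]>120)&box(215,310,160,250)
rect(W[blue&(X>.1)&(X<.13)],'binrim'); rect(W[blue&(X<.04)],'binfloor')
for t,b,lo,hi in(('mug',box(345,385,205,255),.08,.105),('bottle',box(350,380,188,212),.05,.15),('weight',box(145,175,125,150),.15,.23),('head',box(40,180,25,80),.15,1)):
    rect(W[b&(X>lo)&(X<hi)],t)
hs=cv2.cvtColor(ims,cv2.COLOR_RGB2HSV)
bs=(hs[...,0]>100)&(hs[...,0]<125)&(hs[...,1]>120)&box(200,300,175,252)
rect(Ws[bs&(Ws[...,2]>.1)&(Ws[...,2]<.13)],'binrim scene')
print('desk z',np.nanmedian(W[box(240,280,245,265)][:,2]))
big=cv2.resize(im[110:290,100:310],None,fx=3.6,fy=3.3,interpolation=cv2.INTER_CUBIC); cv2.imwrite('pics/big.png',big[:,:,::-1])
big=cv2.resize(ims[120:260,110:310],None,fx=4,fy=4,interpolation=cv2.INTER_CUBIC); cv2.imwrite('pics/bigs.png',big[:,:,::-1])
```

```text
plat 10249 c [496.4 231.2] sz [492.4 317.1] ang 3.9 z [129.7 134.2 138.8]
scrap(0.142, 0.158) 528 c [385.7 233.7] sz [117.7 101.5] ang 12.8 z [145.8 150.7 155.7]
scrap(0.16, 0.215) 442 c [388.5 238.3] sz [64.6 61. ] ang 10.3 z [175.8 199.7 207. ]
scrap(0.142, 0.215) 977 c [385.7 233.7] sz [117.7 101.5] ang 12.8 z [147.2 154.9 205.8]
good(0.142, 0.158) 508 c [547.  216.1] sz [ 91.2 132. ] ang 73.8 z [145.  150.7 155. ]
good(0.16, 0.215) 432 c [557.6 212.2] sz [61.3 64.3] ang 74.4 z [175.  198.1 206.2]
good(0.142, 0.215) 944 c [547.  216.1] sz [ 91.2 132. ] ang 73.8 z [146.5 154.5 205. ]
binrim 532 c [448.3 -86. ] sz [194.3 204.7] ang 74.6 z [107.  114.4 119.6]
binfloor 2824 c [448.6 -87.2] sz [180.9 190.9] ang 74.8 z [15.6 20.9 26.7]
mug 193 c [ 374.8 -430.8] sz [106.9  88.7] ang 14.2 z [83.3 90.6 98.4]
bottle 161 c [ 459.3 -443.6] sz [44.2 66.3] ang 87.6 z [ 57.2  76.3 106.4]
weight 204 c [671.  241.5] sz [44.1 45.1] ang 2.0 z [155.9 183.6 212.9]
head 7151 c [814.  361.4] sz [542.9 176.8] ang 89.9 z [260.6 641.1 682.6]
binrim scene 976 c [446.  -87.7] sz [202.4 208.9] ang 74.7 z [101.3 111.9 116. ]
desk z 0.00046020845951777467
```

View pics/big.png

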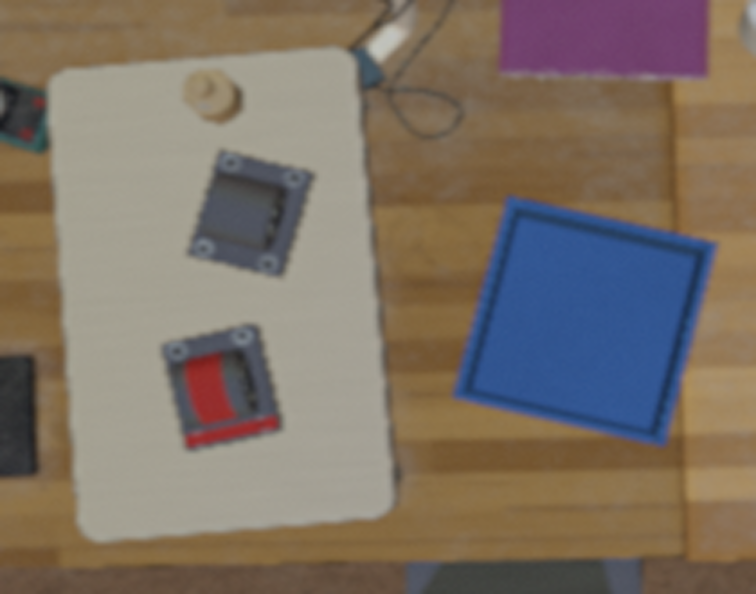

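View pics/bigs.png

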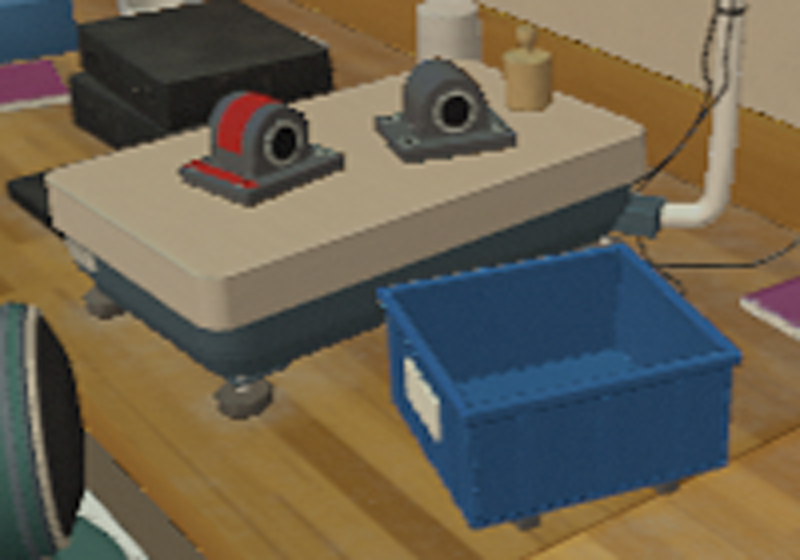

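```bash
cat >> h.py <<'E'
a=np.radians(4); ex=np.array([np.cos(a),np.sin(a)]); ey=np.array([-np.sin(a),np.cos(a)])
def topplane(px,z):
    c=camera_info('top'); V=np.linalg.inv(np.array(c['view'])); px=np.asarray(px,float)
    r=np.stack([(px[...,0]-c['cx'])/c['fx'],-(px[...,1]-c['cy'])/c['fy'],-np.ones(px.shape[:-1])],-1)@V[:3,:3].T
    o=V[:3,3]; return o+r*((z-o[2])/r[...,2])[...,None]
E
python3 - <<'E'
from h import *
z=np.load('top0.npz'); im,d=z['im'],z['d']
hsv=cv2.cvtColor(im,cv2.COLOR_RGB2HSV)
print(hsv[260,160],hsv[150,125],hsv[150,225])
m=((hsv[...,1]<75)&(hsv[...,2]>120)).astype(np.uint8); m[:, :105]=0; m[:,215:]=0; m[:120]=0; m[280:]=0
m=cv2.morphologyEx(m,cv2.MORPH_OPEN,np.ones((5,5)))
cs,_=cv2.findContours(m,cv2.RETR_EXTERNAL,2); c=max(cs,key=cv2.contourArea)[:,0]
P=topplane(c,.135)[:,:2]*1000; r=cv2.minAreaRect(P.astype(np.float32)); print(r)
C0=np.array([495,231]); q=(P-C0); L=np.c_[q@ex,q@ey]
for ax,s in((0,1),(0,-1),(1,1),(1,-1)):
    k=(abs(L[:,1-ax])<90)&(L[:,ax]*s>100); print(ax,s,np.median(L[k,ax]),len(c))
# scrap foot outline via dark/red colour on plane z=.151
for t,(x0,x1,y0,y1) in(('scrap',(140,185,200,250)),('good',(148,190,150,200))):
    mm=np.zeros_like(m); sub=hsv[y0:y1,x0:x1]; mm[y0:y1,x0:x1]=(sub[...,2]<115)|(sub[...,1]>130)
    cs,_=cv2.findContours(mm,cv2.RETR_EXTERNAL,2); c=max(cs,key=cv2.contourArea)[:,0]
    r=cv2.minAreaRect((topplane(c,.148)[:,:2]*1000).astype(np.float32)); print(t,r)
E
```

```text
[ 23  26 165] [ 24  30 164] [ 16  78 115]
((483.750244140625, 246.5623016357422), (472.90203857421875, 286.00634765625), 4.058648586273193)
0 1 224.24867050036414 82
0 -1 -244.86925690325228 82
1 1 157.48697645237047 82
1 -1 -125.06042402521828 82
scrap ((388.843505859375, 240.30722045898438), (105.1561279296875, 87.7523193359375), 12.46326732635498)
good ((557.5450439453125, 213.46873474121094), (87.76853942871094, 106.1590347290039), 73.88151550292969)
```

```bash
cat >> h.py <<'E'
def conv(p,yaw=None,o=None):
    o=o or get_obs(); R=np.array(o['tcp_rot']); s=R.T@(np.array(p)-o['tcp_pos'])/.25
    cy=np.degrees(np.arctan2(R[1,1],R[0,1])); t=0 if yaw is None else -np.radians(yaw-cy)/1.5
    print('row',np.round(s,3),round(t,3),'yaw now',round(cy,1),'J',np.round(o['joint_positions'],0))
E
python3 -c "
from h import *
conv([.30,.45,.33],72);conv([.43,.40,.33])"
```

```text
row [-0.392 -0.592  0.487] -0.031 yaw now 69.3 J [67.  7. 83.  0. 91. -2.]
row [-0.392 -0.595  1.044] 0 yaw now 69.3 J [67.  7. 83.  0. 91. -2.]
```

Request:
drive_tool(
  increments=[
    [[-0.25,0,0,0,93],[-0.4,-0.2,0.2,0,70],[-0.4,-0.5,0.5,0,60],[-0.4,-0.8,0.8,0,60],[-0.4,-1,1,0,60],[-0.4,-1,1,0,60],[-0.4,-1,1,0,60],[-0.4,-1,1,0,60]],
  ],
)

```text
clock: 1.1
tcp_pos: [0.3849, 0.307, 0.3325]
tcp_rot: [[0.0, 0.356, 0.934], [-0.001, 0.934, -0.356], [-1.0, -0.001, 0.001]]
contact_force: [0.1, 0.7, 0.3]
gripper_width: 0.645
```

```bash
python3 -c "
from h import *
conv([.423,.0,.33],74.7);conv([.423,-.179,.25],74.7)"
```

```text
row [ 0.011 -1.093  0.58 ] -0.065 yaw now 69.1 J [ 36. -17.  95.  -0. 101. -33.]
row [ 0.332 -1.762  0.835] -0.065 yaw now 69.1 J [ 36. -17.  95.  -0. 101. -33.]
```

Request:
drive_tool(
  increments=[
    [[0,-0.5,0.3,0,60],[0,-1,0.55,-0.05,60],[0,-1,0.55,-0.065,60],[0,-1,0.55,-0.065,60],[0,-1,0.55,-0.065,60],[0,-1,0.55,-0.065,60]],
  ],
)

```text
clock: 1.85
tcp_pos: [0.4244, 0.0232, 0.3324]
tcp_rot: [[-0.0, 0.267, 0.964], [-0.001, 0.964, -0.267], [-1.0, -0.001, -0.0]]
contact_force: [0.0, 0.3, 0.2]
gripper_width: 0.647
```

```bash
python3 -c "
from h import *
conv([.423,-.179,.2],74.7);conv([.423,-.179,.104],74.7)"
```

```text
row [ 0.53 -0.78  0.21] -0.002 yaw now 74.5 J [ -0. -25. 102.  -0. 104. -75.]
row [ 0.914 -0.78   0.21 ] -0.002 yaw now 74.5 J [ -0. -25. 102.  -0. 104. -75.]
```

Request:
drive_tool(
  increments=[
    [[0.1,-0.4,0.1,0,60],[0.3,-0.78,0.21,0,60],[0.53,-0.78,0.21,0,60],[0.53,-0.78,0.21,0,60],[0.53,-0.78,0.21,0,60],[0.53,-0.78,0.21,0,60]],
  ],
)

```text
clock: 2.6
tcp_pos: [0.4237, -0.1778, 0.2009]
tcp_rot: [[0.0, 0.266, 0.964], [-0.001, 0.964, -0.266], [-1.0, -0.001, 0.0]]
contact_force: [0.3, 0.3, 1.2]
gripper_width: 0.648
```

```bash
python3 -c "
from h import *
conv([.423,-.179,.104],74.7)
im,d=grab('scene','s1'); cv2.imwrite('pics/s1b.png',cv2.resize(im[60:280,150:350],None,fx=2.7,fy=2.7)[:,:,::-1])"
```

```text
row [ 0.388 -0.005 -0.001] -0.001 yaw now 74.6 J [ -26.  -21.  110.   -0.   90. -101.]
```

View pics/s1b.png

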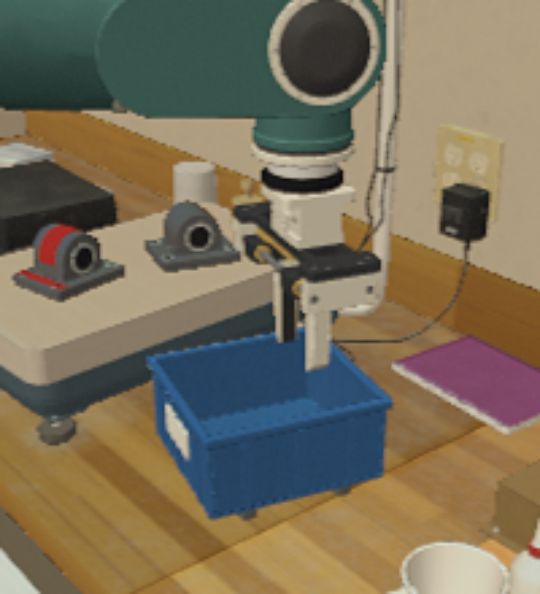

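The open fingers hang above the bin's -y rim (fingertips at about (317,365) in the crop), and both housings are undisturbed. I'll go down and pinch.

Request:
drive_tool(
  increments=[
    [[0.2,0,0,0,60],[0.3,0,0,0,60],[0.385,0,0,0,60],[0.385,0,0,0,60],[0.385,0,0,0,0],[0.385,0,0,0,0],[0.385,0,0,0,0],[0.385,0,0,0,0],[0.385,0,0,0,0],[0.385,0,0,0,0]],
  ],
  grip_force=50,
)

```text
clock: 3.9
tcp_pos: [0.424, -0.1778, 0.1053]
tcp_rot: [[0.001, 0.265, 0.964], [-0.001, 0.964, -0.265], [-1.0, -0.001, 0.002]]
contact_force: [-0.7, 1.1, 0.5]
gripper_width: 0.103
```

```bash
python3 -c "
from h import *
print(get_obs()['gripper_width']*93)
conv([.4127,-.112,.106],94);conv([.4127,-.0968,.106],94)"
```

```text
9.599011829955215
row [-0.003  0.242 -0.113] -0.226 yaw now 74.6 J [ -26.  -18.  117.   -0.   80. -101.]
row [-0.003  0.3   -0.13 ] -0.226 yaw now 74.6 J [ -26.  -18.  117.   -0.   80. -101.]
```

Request:
drive_tool(
  increments=[
    [[0,0.02,-0.01,-0.02,0],[0,0.04,-0.02,-0.04,0],[0,0.06,-0.03,-0.06,0],[0,0.08,-0.04,-0.08,0],[0,0.1,-0.05,-0.1,0],[0,0.12,-0.06,-0.12,0],[0,0.14,-0.07,-0.14,0],[0,0.16,-0.08,-0.16,0],[0,0.18,-0.09,-0.18,0],[0,0.2,-0.1,-0.2,0],[0,0.22,-0.11,-0.226,0],[0,0.22,-0.11,-0.226,0],[0,0.22,-0.11,-0.226,0]],
  ],
)

```text
clock: 5.52
tcp_pos: [0.4121, -0.1169, 0.1053]
tcp_rot: [[0.001, -0.07, 0.998], [0.0, 0.998, 0.07], [-1.0, 0.0, 0.001]]
contact_force: [2.1, 5.6, 2.7]
gripper_width: 0.099
```

```bash
cat > meas.py <<'E'
from h import *
def bin_(tag):
    im,d=grab('top',tag); W=cloud('top',d); X=W[...,2]; hsv=cv2.cvtColor(im,cv2.COLOR_RGB2HSV)
    b=(hsv[...,0]>100)&(hsv[...,0]<125)&(hsv[...,1]>120)
    b[:150]=0;b[270:]=0;b[:,200:][:, 110:]=0;b[:,:200]=0
    for t,m in(('rim',b&(X>.1)&(X<.13)),('floor',b&(X<.04))):
        r=cv2.minAreaRect((W[m][:,:2]*1000).astype(np.float32)); q=np.array(r[0])-[484,246.5]; print(t,np.round(r[0],1),np.round(r[1],1),round(r[2],1),'local',np.round([q@ex,q@ey],1))
    cv2.imwrite(f'pics/{tag}b.png',cv2.resize(im[110:290,100:310],None,fx=3.3,fy=3.3)[:,:,::-1]); return im,W
E
python3 -c "
from meas import *
bin_('t2')
conv([.4127,-.0968,.106],94)"
```

```text
rim [407.5 -22.2] [204.8 193.4] 2.3 local [ -95.1 -262.7]
floor [407.6 -23. ] [190.6 180.7] 2.4 local [ -95.  -263.5]
row [-0.003  0.08   0.008] 0.0 yaw now 94.0 J [ -19.  -22.  121.    0.   82. -113.]
```

View pics/t2b.png

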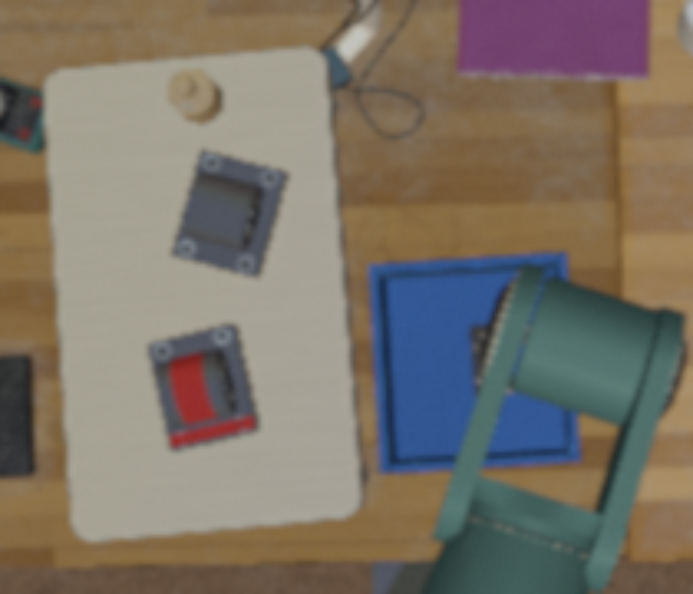

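The bin is in line (local x -95), about 20 mm short of the balance and 1.7° under-turned. I'll close the gap gently.

Request:
drive_tool(
  increments=[
    [[0,0.02,0,-0.01,0],[0,0.04,0,-0.02,0],[0,0.06,0,-0.02,0],[0,0.07,0,-0.02,0],[0,0.08,0,-0.02,0],[0,0.085,0,-0.02,0],[0,0.085,0,-0.02,0]],
  ],
)

```text
clock: 6.45
tcp_pos: [0.4097, -0.0984, 0.1053]
tcp_rot: [[-0.001, -0.099, 0.995], [-0.006, 0.995, 0.099], [-1.0, -0.006, -0.002]]
contact_force: [-7.4, -29.0, 2.5]
gripper_width: 0.101
```

```bash
python3 -c "
from meas import *
bin_('t3')"
```

```text
rim [400.9  -3.6] [205.  195.2] 5.0 local [-100.4 -243.7]
floor [401.   -4.8] [191.  180.7] 5.0 local [-100.4 -244.9]
```

Request:
drive_tool(
  increments=[
    [[0,-0.008,0,0,0],[0,-0.008,0,0,40],[0,-0.008,0,0,40],[0,-0.008,0,0,40],[-0.1,-0.008,0,0,40],[-0.3,0,0,0,40],[-0.6,0,0,0,60],[-0.9,0,0,0,60],[-0.9,0,0,0,60],[-0.9,0,0,0,60]],
  ],
)

```text
clock: 7.75
tcp_pos: [0.4103, -0.097, 0.332]
tcp_rot: [[0.001, -0.099, 0.995], [-0.007, 0.995, 0.099], [-1.0, -0.007, 0.001]]
contact_force: [0.3, 0.1, -0.9]
gripper_width: 0.645
```

```bash
python3 -c "
from meas import *
bin_('t4')
conv([.43,.12,.34],50);conv([.35,.33,.34],4)"
```

```text
rim [400.2  -5.4] [205.6 194.6] 5.4 local [-101.2 -245.4]
floor [400.3  -6.7] [190.6 180.6] 5.2 local [-101.1 -246.7]
row [-0.045  0.855  0.166] 0.532 yaw now 95.7 J [ -17.  -26.  102.   -0.  104. -112.]
row [-0.05   1.723 -0.069] 1.067 yaw now 95.7 J [ -17.  -26.  102.   -0.  104. -112.]
```

View pics/t4b.png

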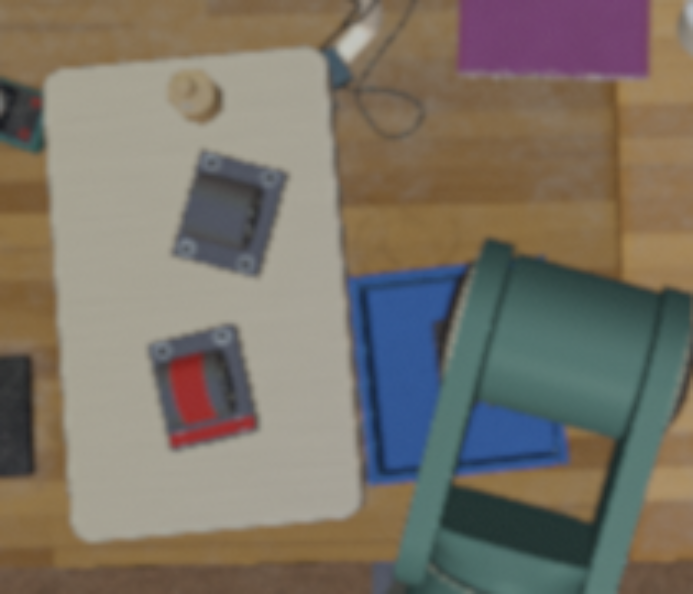

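Request:
drive_tool(
  increments=[
    [[-0.04,0.2,0.04,0.12,50],[-0.04,0.45,0.1,0.24,50],[-0.04,0.7,0.14,0.36,50],[-0.04,0.85,0.166,0.48,50],[-0.04,1,0.1,0.6,50],[-0.04,1,0.1,0.7,50],[-0.04,1,0.1,0.7,50],[-0.04,1,0.1,0.7,50]],
  ],
)

```text
clock: 8.8
tcp_pos: [0.4098, 0.1544, 0.337]
tcp_rot: [[-0.003, 0.813, 0.582], [-0.007, 0.582, -0.813], [-1.0, -0.006, 0.004]]
contact_force: [0.2, -0.4, -0.1]
gripper_width: 0.538
```

```bash
python3 -c "
from h import *
conv([.382,.326,.34],4);conv([.382,.326,.22],4)"
```

```text
row [-0.017  0.309 -0.623] 0.368 yaw now 35.6 J [ 18. -24. 100.  -0. 104. -18.]
row [ 0.463  0.312 -0.625] 0.368 yaw now 35.6 J [ 18. -24. 100.  -0. 104. -18.]
```

Request:
drive_tool(
  increments=[
    [[0,0.1,-0.2,0.12,50],[0,0.2,-0.4,0.24,50],[0,0.31,-0.62,0.368,50],[0,0.31,-0.62,0.368,50],[0,0.31,-0.62,0.368,50],[0.3,0.31,-0.62,0.368,50],[0.46,0.31,-0.62,0.368,50],[0.46,0.31,-0.62,0.368,50],[0.46,0.31,-0.62,0.368,50]],
  ],
)

```text
clock: 9.93
tcp_pos: [0.383, 0.3245, 0.2233]
tcp_rot: [[-0.001, 0.998, 0.07], [-0.006, 0.07, -0.998], [-1.0, -0.001, 0.006]]
contact_force: [-0.8, 0.0, -0.3]
gripper_width: 0.541
```

```bash
python3 -c "
from meas import *
conv([.382,.326,.156],4)
bin_('t5')
im,d=grab('scene','s5'); cv2.imwrite('pics/s5b.png',cv2.resize(im[60:260,80:310],None,fx=3,fy=3)[:,:,::-1])"
```

```text
row [ 0.269 -0.003 -0.008] -0.0 yaw now 4.0 J [ 37. -15. 104.  -0.  91.  34.]
rim [400.3  -5.7] [204.6 195. ] 5.4 local [-101.1 -245.8]
floor [400.2  -6.9] [190.9 180.8] 5.3 local [-101.3 -246.9]
```

View pics/s5b.png

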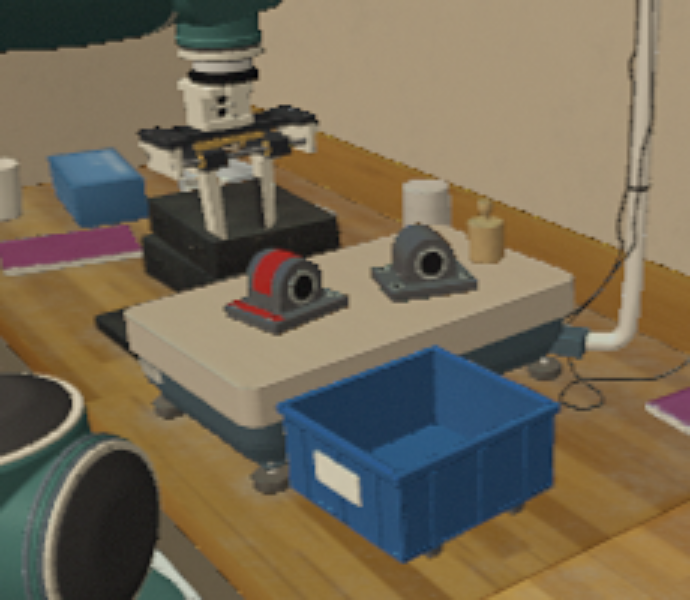

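View pics/t5b.png

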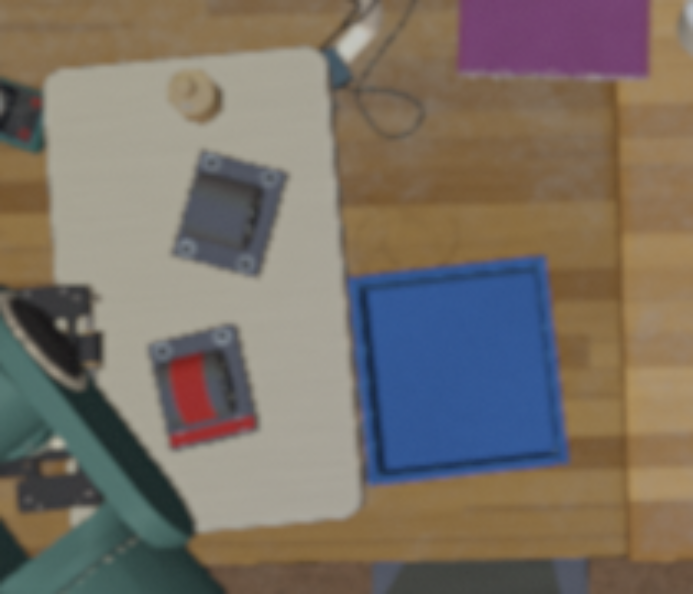

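Request:
drive_tool(
  increments=[
    [[0.15,0,0,0,50],[0.265,0,0,0,50],[0.265,0,0,0,50],[0.265,0,0.04,0,50],[0.265,0,0.08,0,50],[0.265,0,0.11,0,50],[0.265,0,0.14,0,50],[0.265,0,0.17,0,50],[0.265,0,0.2,0,50],[0.265,0,0.23,0,50],[0.265,0,0.26,0,50],[0.265,0,0.29,0,50],[0.265,0,0.32,0,50],[0.265,0,0.35,0,50],[0.265,0,0.35,0,50]],
  ],
)

```text
clock: 11.9
tcp_pos: [0.3894, 0.2372, 0.1589]
tcp_rot: [[0.001, 0.998, 0.069], [-0.003, 0.069, -0.998], [-1.0, 0.001, 0.003]]
contact_force: [-1.4, 3.7, 3.0]
gripper_width: 0.539
```

```bash
python3 -c "
from meas import *
o=get_obs();q=o['tcp_pos'][:2]*1000-[484,246.5];print('tool local',q@ex,q@ey)
conv([.38,.33,.156],4)
im,d=grab('scene','s6'); cv2.imwrite('pics/s6b.png',cv2.resize(im[60:260,80:310],None,fx=3,fy=3)[:,:,::-1])
im,d=grab('top','t6');cv2.imwrite('pics/t6b.png',cv2.resize(im[110:290,100:310],None,fx=3.3,fy=3.3)[:,:,::-1])"
```

```text
tool local -94.99891386389264 -2.6845050098568968
row [ 0.01  -0.012 -0.373] -0.0 yaw now 4.0 J [ 28. -20. 114.  -0.  86.  24.]
```

View pics/s6b.png

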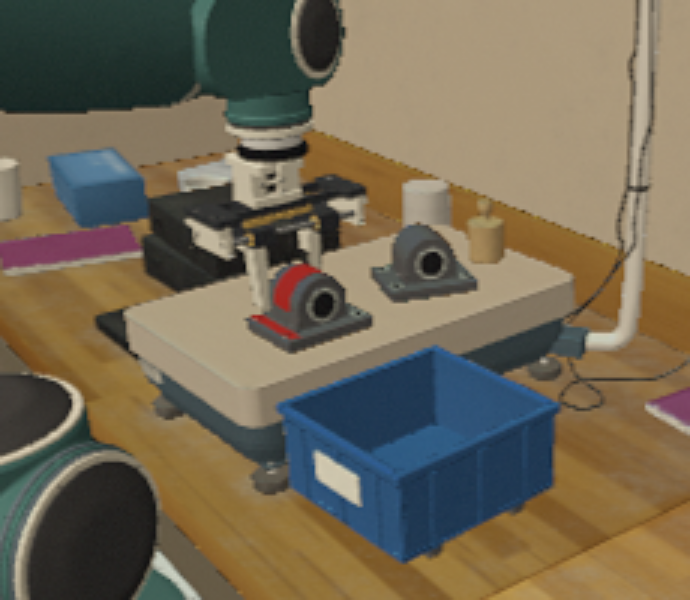

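View pics/t6b.png

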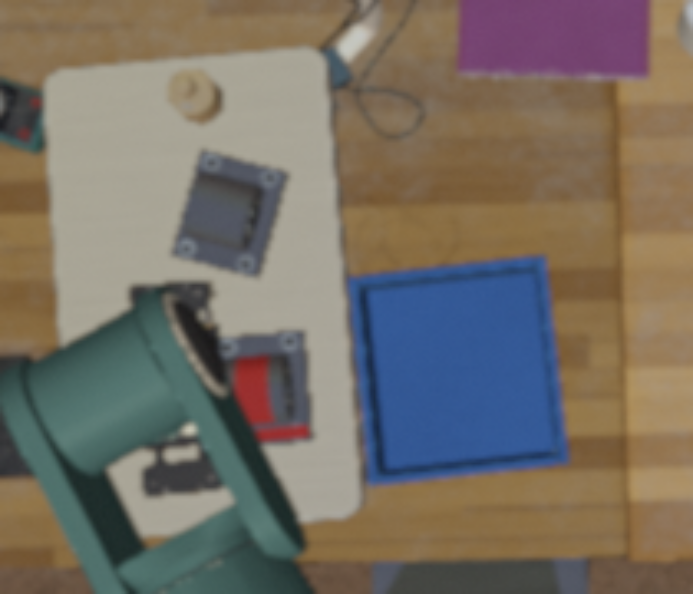

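The scrap is square to the edge, about 45 mm short of it, and tracking straight toward the bin. The good housing is untouched. Now the final push, with a somewhat brisker finish.

Request:
drive_tool(
  increments=[
    [[0.01,0,0.03,0,50],[0.01,0,0.07,0,50],[0.01,0,0.11,0,50],[0.01,0,0.15,0,50],[0.01,0,0.19,0,50],[0.01,0,0.23,0,50],[0.01,0,0.28,0,50],[0.01,0,0.34,0,50],[0.01,0,0.4,0,50],[0.01,0,0.46,0,50],[0.01,0,0.51,0,50],[0.01,0,0.51,0,50]],
  ],
)

```text
clock: 13.5
tcp_pos: [0.3982, 0.1092, 0.1567]
tcp_rot: [[0.001, 0.998, 0.068], [-0.005, 0.068, -0.998], [-1.0, 0.001, 0.005]]
contact_force: [-0.3, 1.3, -0.3]
gripper_width: 0.535
```

```bash
python3 -c "
from meas import *
o=get_obs();q=o['tcp_pos'][:2]*1000-[484,246.5];print('tool local',q@ex,q@ey)
im,d=grab('scene','s7'); cv2.imwrite('pics/s7b.png',cv2.resize(im[60:260,80:310],None,fx=3,fy=3)[:,:,::-1])"
```

```text
tool local -95.19073145804573 -130.95766804211215
```

View pics/s7b.png

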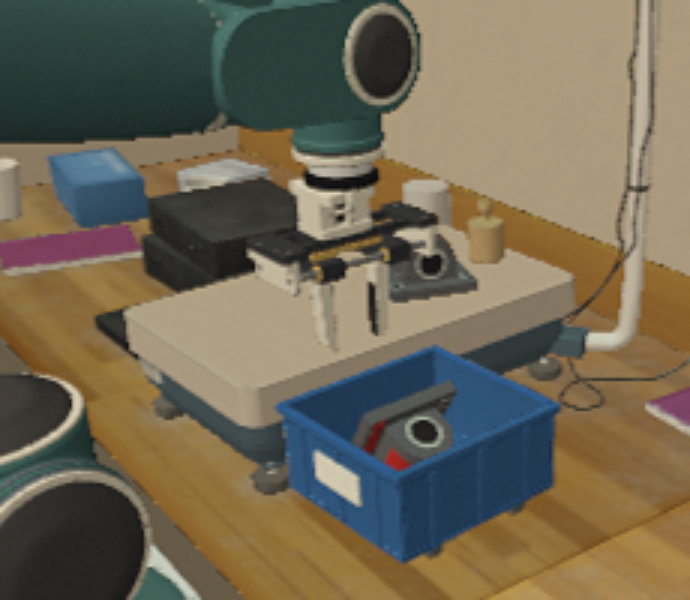

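The scrap now lies in the bin, with the bin still by the balance. I'll raise and withdraw the tool, then check.

Request:
drive_tool(
  increments=[
    [[-0.2,0,0,0,50],[-0.45,0,0,0,50],[-0.7,0,-0.2,0,50],[-0.7,0,-0.5,0,50],[-0.7,0,-0.8,0,50],[-0.7,0,-0.8,0,50],[-0.7,0,-0.8,0,50],[-0.7,0,-0.8,0,50]],
  ],
)

```text
clock: 14.55
tcp_pos: [0.3843, 0.3098, 0.3304]
tcp_rot: [[0.0, 0.998, 0.069], [-0.005, 0.069, -0.998], [-1.0, 0.0, 0.005]]
contact_force: [-0.1, -0.7, 0.6]
gripper_width: 0.541
```

```bash
python3 -c "
from meas import *
im,W=bin_('t8'); X=W[...,2]
for t,(x0,x1,y0,y1),lo,hi in(('good',(148,190,150,198),.16,.215),('weight',(145,175,125,150),.15,.23),('mug',(345,385,205,255),.08,.105),('bottle',(350,380,188,212),.05,.15)):
    m=np.zeros(X.shape,bool);m[y0:y1,x0:x1]=1;m&=(X>lo)&(X<hi);print(t,[np.round(k,1) for k in cv2.minAreaRect((W[m][:,:2]*1000).astype(np.float32))])
im,d=grab('scene','s8'); cv2.imwrite('pics/s8b.png',cv2.resize(im[110:260,110:310],None,fx=3.9,fy=3.9)[:,:,::-1])"
```

```text
rim [400.1  -5.2] [205.  195.2] 5.4 local [-101.2 -245.2]
floor [400.2  -6.8] [190.9 180.7] 5.2 local [-101.2 -246.9]
good [array([557.7, 212.8]), array([62. , 64.1]), np.float64(74.1)]
weight [array([671.4, 241.7]), array([44.5, 44.7]), np.float64(2.0)]
mug [array([ 374.6, -430.3]), array([107.3,  87.3]), np.float64(16.1)]
bottle [array([ 459., -443.]), array([42.9, 67.4]), np.float64(85.2)]
```

View pics/s8b.png

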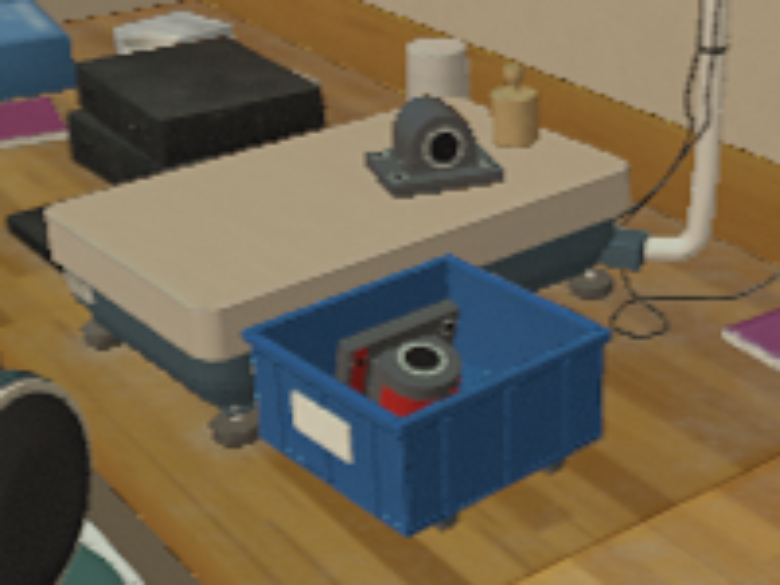

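View pics/t8b.png

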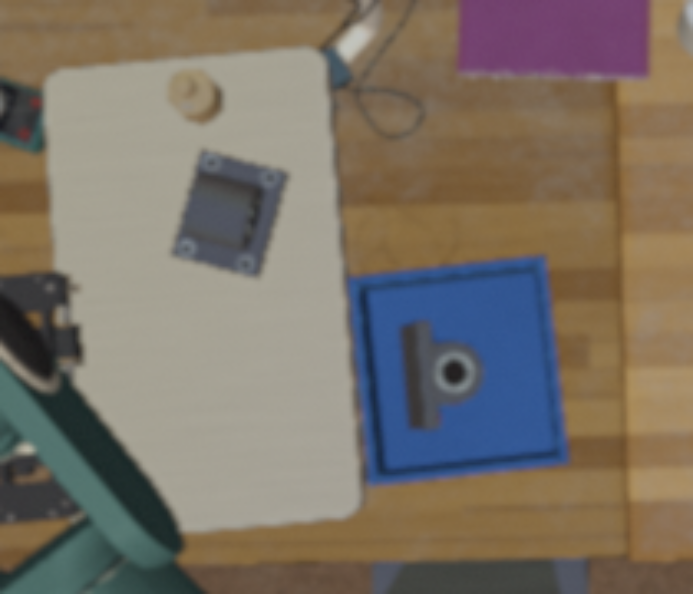

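The scrap rests on the bin floor, the bin stands against the balance, and everything else is where it was to within about 1 mm. Handing in.

```bash
python3 -c "
from plant import *
print(close_job())"
```

```text
the job is handed in; nothing more can be done
None
```

The scrapped housing is in the blue bin, which stands against the right-hand side of the balance. I handed the job in about 14.7 s into the 50 s limit.

**What I did:** I pinched the bin's far rim, turned the bin about 20° and drew it up until it pressed on the balance (29 N at the wrist). I then released it and pushed the scrap across the platform with two fingers on its foot until it tipped in.

**Last checks:**
- **Scrap:** it lies on its side, wholly inside the bin.
- **Bin:** it did not shift when the scrap fell. It sits about 1.2° off square and 6 mm along the edge from the scrap's line. The rim moved about 1.5 mm back from full contact when I released it, so it may be 1–3 mm from the balance. I did not close that gap.
- **Good housing, brass weight, mug and bottle:** their positions match the first measurements to within about 1 mm.
- **Robot:** the tool is clear of everything, and the last force reading was under 1 N.

The first depth-based fit of the platform was about 20 mm out because it included the platform's sides. I used the outline fit instead, which matched the given size to within a few millimetres.

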